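Find the loose bolt of the tea shelf and hold its cap open

TASK

One of the three bolts that hold down the raised step of the tea shelf has lost its nut. Go along the row from left to right and tap every capped bolt with the fingertips to find the loose one, which drops a little under the tap while the others do not budge; then lift that bolt's hinged cap by its knob, and finish holding it open by at least 45 degrees so that a key can be put on the bolt. Keep the other two caps shut and leave the utensils around the step where they stand.

Things in the scene. Friction and masses are not known exactly. Their poses are not given: they have to be found in the camera images.
- step: raised hinoki step of the utensil shelf, a fixed low platform 160 mm deep (its x), 410 mm wide (its y) and 55 mm high; origin at the centre of its underside on the shelf board, x pointing away from the robot, z up. Three bolts hold it down, in a row along its y axis, 125 mm apart, the row 12 mm in front (-x) of its middle: left (+y), middle, right (-y). Bolts, cups, caps and knobs of the three look alike
- knob_left (a point): centre of the round iron knob, a ball 16 mm across on a 9 mm neck, that stands upright on the cap of the left bolt near the cap's front (robot-side) edge. Cap shut: ball centre 42 mm above the step's top (97 mm above the shelf board), its crown 8 mm higher. The cap is an iron disc 60 mm across and 4 mm thick; the ball's centre is 18 mm above the disc's upper face and 20 mm in front of the disc's centre. Axes as the step's while the cap is shut; they turn with the cap
- hinge_left (a point): middle of the hinge line of the left bolt's cap, at the back (far side) of its brass cup; the hinge runs along this point's y axis (the step's y). The knob's ball, cap shut, lies 54 mm in front (-x) of it and 20 mm above it; so the knob swings up and back about this line
- cap_left (a joint): opening angle of the left cap, rad: 0 shut, 1.25 at its stop. It turns easily (cap about 90 g) and falls shut by itself from any angle when let go
- bolt_left (a joint): how far the left bolt has sunk, with its cup, cap and knob, m: 0 as it stands now. A tight bolt stays within 1.5 mm of 0 however it is tapped. The loose bolt feels stiff at first, drops 7 mm to its stop under a tap of about 5 to 6 N on its knob or cap, and stays down; pulling it up again takes about 14 N
- knob_middle (a point): centre of the round iron knob, a ball 16 mm across on a 9 mm neck, that stands upright on the cap of the middle bolt near the cap's front (robot-side) edge. Cap shut: ball centre 42 mm above the step's top (97 mm above the shelf board), its crown 8 mm higher. The cap is an iron disc 60 mm across and 4 mm thick; the ball's centre is 18 mm above the disc's upper face and 20 mm in front of the disc's centre. Axes as the step's while the cap is shut; they turn with the cap
- hinge_middle (a point): middle of the hinge line of the middle bolt's cap, at the back (far side) of its brass cup; the hinge runs along this point's y axis (the step's y). The knob's ball, cap shut, lies 54 mm in front (-x) of it and 20 mm above it; so the knob swings up and back about this line
- cap_middle (a joint): opening angle of the middle cap, rad: 0 shut, 1.25 at its stop. It turns easily (cap about 90 g) and falls shut by itself from any angle when let go
- bolt_middle (a joint): how far the middle bolt has sunk, with its cup, cap and knob, m: 0 as it stands now. A tight bolt stays within 1.5 mm of 0 however it is tapped. The loose bolt feels stiff at first, drops 7 mm to its stop under a tap of about 5 to 6 N on its knob or cap, and stays down; pulling it up again takes about 14 N
- knob_right (a point): centre of the round iron knob, a ball 16 mm across on a 9 mm neck, that stands upright on the cap of the right bolt near the cap's front (robot-side) edge. Cap shut: ball centre 42 mm above the step's top (97 mm above the shelf board), its crown 8 mm higher. The cap is an iron disc 60 mm across and 4 mm thick; the ball's centre is 18 mm above the disc's upper face and 20 mm in front of the disc's centre. Axes as the step's while the cap is shut; they turn with the cap
- hinge_right (a point): middle of the hinge line of the right bolt's cap, at the back (far side) of its brass cup; the hinge runs along this point's y axis (the step's y). The knob's ball, cap shut, lies 54 mm in front (-x) of it and 20 mm above it; so the knob swings up and back about this line
- cap_right (a joint): opening angle of the right cap, rad: 0 shut, 1.25 at its stop. It turns easily (cap about 90 g) and falls shut by itself from any angle when let go
- bolt_right (a joint): how far the right bolt has sunk, with its cup, cap and knob, m: 0 as it stands now. A tight bolt stays within 1.5 mm of 0 however it is tapped. The loose bolt feels stiff at first, drops 7 mm to its stop under a tap of about 5 to 6 N on its knob or cap, and stays down; pulling it up again takes about 14 N
- bowl_center (a point): green Oribe bowl, 124 mm across, 74 mm high, standing to the right of the step; point on its axis half-way up. Bystander
- trivet_center (a point): squat iron kettle trivet, ring on three feet with three claws, 145 mm across, 80 mm high, standing to the left of the step; point on its axis half-way up. Bystander
- sweets_box_center (a point): black lacquered sweets box, 119 x 169 x 67 mm, beyond the step; point at its centre. Bystander
- scoop_center (a point): slim silver tea scoop, 175 mm long, 11 mm wide, 4 mm thick, lying on the shelf board in front of the step; point at the middle of its length. Bystander

How it is judged:
On the way, in this order (a step that is already met when the one before it is completed fails the run):
1. the left bolt's cap or knob is tapped with the fingers (contact force between cap_left and the fingers above 1.5 N), for 0.02 s.
2. the middle bolt's cap or knob is tapped with the fingers (contact force between cap_middle and the fingers above 1.5 N), for 0.02 s.
3. the right bolt's cap or knob is tapped with the fingers (contact force between cap_right and the fingers above 1.5 N), for 0.02 s.
4. the cap of the loose (sunken) bolt is lifted open (((value of joint bolt_left above 0.004 m and value of joint cap_left above 0.7 rad) or (value of joint bolt_middle above 0.004 m and value of joint cap_middle above 0.7 rad) or (value of joint bolt_right above 0.004 m and value of joint cap_right above 0.7 rad))), for 0.2 s.
At the end, for the whole second after the job is handed in: The bolt that is loose has been tapped down (sunk more than 4 mm), its cap is held open by the fingers at more than 40 degrees (0.7 rad) and still, and the other two caps are shut (under 0.1 rad) (((value of joint bolt_left above 0.004 m and value of joint cap_left above 0.7 rad and contact force between cap_left and the fingers above 0.1 N and velocity of joint cap_left between -0.15 and 0.15 rad/s and value of joint each of cap_middle, cap_right below 0.1 rad) or (value of joint bolt_middle above 0.004 m and value of joint cap_middle above 0.7 rad and contact force between cap_middle and the fingers above 0.1 N and velocity of joint cap_middle between -0.15 and 0.15 rad/s and value of joint each of cap_left, cap_right below 0.1 rad) or (value of joint bolt_right above 0.004 m and value of joint cap_right above 0.7 rad and contact force between cap_right and the fingers above 0.1 N and velocity of joint cap_right between -0.15 and 0.15 rad/s and value of joint each of cap_left, cap_middle below 0.1 rad))); the arm keeps its last pose, push and grip.
It fails at once if the cap of a bolt that has not given way under a tap (a tight or an untested one) is opened ((value of joint cap_left above 0.25 rad and value of joint bolt_left below 0.0025 m) or (value of joint cap_middle above 0.25 rad and value of joint bolt_middle below 0.0025 m) or (value of joint cap_right above 0.25 rad and value of joint bolt_right below 0.0025 m)).
It fails at once if a utensil beside the step is pushed more than 30 mm (distance of any of bowl_center, trivet_center, sweets_box_center, scoop_center from where it was at the start of the episode above 0.03 m).
It also fails if it takes over 48 s, if anything falls off the work surface, if the arm or the gripper's body presses on something with over 40 N, if the wrist force passes 120 N, or if a joint passes its speed limit or range.

ROBOT

A 6-joint arm with a two-finger parallel gripper is mounted at the origin on the work surface. World frame = base frame: x ahead of the robot, y to its left, z up, the work surface at z = 0. Lengths are in m, angles in rad, forces in N, time in s.
With the tool pointing down it reaches from about 0.25 to 0.775 m from the base axis. Payload 4 kg.
Tool frame: the origin (TCP) lies at the very end of the fingers, on their centre line; the grasp point (between the pads) lies 19 mm behind it; z points along the fingers, y is the direction in which the jaws open and shut (so a half turn about z gives the same grasp; the last joint's range is limited). The gripper opens to 94 mm and grips with 3 to 60 N. Pads are 16 mm wide; open, the fingers measure 119 mm over their backs; the gripper's body (75 mm by 177 mm) begins 78 mm behind the grasp point.
Start: joints at [1.123, 0.087, 1.371, -0, 1.684, -0.103], TCP at [0.186, 0.518, 0.206] pointing down, gripper open.
Joint ranges: [-3.1, 3.1], [-0.76, 2.03], [0.27, 2.55], [-1.08, 4.22], [0.17, 2.65], [-2.57, 2.57]. Speed limits (rad/s): [2.79, 2.79, 3.14, 3.14, 3.14, 3.14].

INTERFACE

Orientations are given as [roll, pitch, yaw] about the fixed x, y, z axes, in that order (R = Rz(yaw) Ry(pitch) Rx(roll)).
In Python, from bench import robot, snapshot, models gives the robot as it stands.
- The arm moves only by the tool arm_command, never from a script. Its argument "commands" is text: rows parted by semicolons, each of 7 numbers parted by spaces: the shift along the tool's x, y, z in mm, then the turn, a rotation vector about the tool's x, y, z in degrees, then the opening, from 0 (shut) to 1 (fully open). In form: tx ty tz rx ry rz hand; .... A call has 1 to 12 rows; each row shifts and turns the pose as measured when the row begins, along the tool's axes as they then stand; what a row does not reach is not made up. A row lasts 1/8 s, in which the tool goes at most 62.5 mm and 10.7 degrees, less where a joint would pass 70% of its speed; a pose out of reach is approached as far as the arm can. A call is refused whole if a number of a shift passes 62.5 or a number of a turn 10.7, either way. A call with a gripper value outside its range is refused whole. The fingers move at their own pace and stop on an object; the grip force is fixed at half the most. Time passes only in rows, so rows that do not move let the fingers close. It gives the time, the measured TCP pose, the force and the opening at its end, in the units of the state.
- robot.get_obs(): the state, without advancing time (a new reading comes with each control period).
- snapshot(name): name is "scene" or "top"; returns a dict with "img" (420x560x3 uint8, blue, green, red), "camera_matrix" (3x3 intrinsics, pixels), "dist" ([k1, k2, p1, p2, k3] as OpenCV has them; the pictures are not rectified), "origin" and "rotation" of the camera in the world. Camera axes: x right, y down, z forward; pixel columns grow to the right and rows downward; lengths in m; the calibration is good to about 2 mm. A picture is of the moment at which its call begins. There is no depth.
- robot.close_job(): hands the job in, once; it reports no verdict.
Trained networks look in a picture, given as the dict that the camera call returned (one of the last four; its "shot" number tells which), for a name from the list of things; names that differ only in an ending like _2 or _b are one class to them, and where a whole thing is asked for, a point or a joint stands for the part that bears it (a point fixed in the world has none). Each returns a list of dicts, best first, with "conf" (0 to 1); they miss things now and then, are a little off and sometimes report something else, mostly with a low value. They report only what shows in the picture. A call takes as long as a camera call.
- models.spot_in(query, picture): "bbox" ([left, top, width, height] as shares, 0 to 1, of the picture: columns of its width, rows of its height, round what is visible of it).
- models.tip_of(query, picture): "centre" ([column, row] as shares, 0 to 1, of the picture: columns of its width, rows of its height: a listed point, or the origin of a listed thing).
The state is a dict: "time": time; "joint_positions": joint angles; "qvel": joint speeds; "joint_torque": joint torques, N m; "tool_pos": TCP position; "ee_rot": TCP orientation; "wrist_force": force on the tool from outside, world axes, zero at the start; "wrist_torque": the same for the moment, N m; "width": finger opening in m.
Only numpy, scipy, OpenCV 4.12 (cv2) and the standard library are available. Lean on these libraries where they do the work, as an engineer would, in place of code of your own. Each camera call takes 0.05 s, during which the arm holds its last target. There are 200 camera calls.

## Working session

There is one attempt and no reset: what is moved stays moved. The work goes in short steps, Python scripts to look and compute and a tool call to move; the robot and the scene stay as the last step left them, time stands still between calls to the robot, and variables do not carry over. Pictures are saved under pics/ and viewed, about 8 in all and at most 12, crops included, and the job is handed in when it is done.

Besides the shell and the picture viewer there is one more tool, called after "Request:" as name(argument=value, ...), one argument or row to a line, values as JSON. arm_command: Moves the arm, as the interface text tells. Its arguments: {"type":"object","properties":{"commands":{"type":"string"}},"required":["commands"]}

```bash
mkdir -p pics
cat > h.py <<'E'
import numpy as np, cv2
from bench import robot, snapshot, models
from scipy.spatial.transform import Rotation as R
def uv(s,c):
    h,w=s["img"].shape[:2]; return np.array([c[0]*w,c[1]*h])
def ray(s,p):
    q=cv2.undistortPoints(np.array([[p]],float),np.array(s["camera_matrix"]),np.array(s["dist"]))[0,0]
    return np.array(s["origin"]),np.array(s["rotation"])@np.array([q[0],q[1],1])
def onz(s,p,z):
    o,d=ray(s,p); return o+d*(z-o[2])/d[2]
def proj(s,P):
    Rm=np.array(s["rotation"]).T; t=-Rm@np.array(s["origin"])
    return cv2.projectPoints(np.array(P,float).reshape(-1,1,3),cv2.Rodrigues(Rm)[0],t,np.array(s["camera_matrix"]),np.array(s["dist"]))[0][:,0]
E
python3 - <<'E'
from h import *
o=robot.get_obs(); print(o)
a=snapshot("scene");b=snapshot("top")
for n,s in(("scene",a),("top",b)):
    cv2.imwrite(f"pics/{n}0.png",s["img"])
    print(n,np.round(s["origin"],3))
    for k in["knob_left","knob_middle","knob_right","hinge_left","hinge_middle","hinge_right","step","bowl_center","trivet_center","sweets_box_center","scoop_center"]:
        for d in models.tip_of(k,s)[:3]:
            p=uv(s,d["centre"]); z=.097 if"knob"in k else .077 if"hinge"in k else 0 if k=="step" else .037
            print(k,round(d["conf"],2),np.round(p,1),np.round(onz(s,p,z),3))
E
```

```text
{'time': 0.0, 'joint_positions': array([ 1.12289094e+00,  8.79425712e-02,  1.37223994e+00, -2.92928224e-05,
        1.68359716e+00, -1.03099566e-01]), 'qvel': array([ 0.00035988, -0.00117143,  0.00123168, -0.00092731,  0.00097753,
        0.00091776]), 'joint_torque': array([ 1.06619533e-03, -3.40179420e+01, -3.02431297e+01,  7.19573814e-02,
        3.27373808e-02, -1.61691632e-04]), 'tool_pos': array([0.18568286, 0.51712611, 0.20431824]), 'ee_rot': array([-3.13941426e+00, -1.96121689e-04,  2.79678335e+00]), 'wrist_force': array([-0.04805103,  0.76143209,  0.42297776]), 'wrist_torque': array([0.02793799, 0.01444448, 0.02156805]), 'width': 0.09372465296671796}
scene [1.368 0.786 1.034]Traceback (most recent call last):
  File "<stdin>", line 10, in <module>
  File "h.py", line 10, in onz
    o,d=ray(s,p); return o+d*(z-o[2])/d[2]
                                      ~^^^
IndexError: invalid index to scalar variable.
```

Run:
```python
from h import *
for n in("scene","top"):
    s=snapshot(n);print({k:v for k,v in s.items() if k!="img"})
```

```text
{'camera_matrix': array([[494.81145576,   0.        , 286.93675153],
       [  0.        , 494.81145576, 211.75988164],
       [  0.        ,   0.        ,   1.        ]]), 'dist': array([-0.10751742,  0.        ,  0.        ,  0.        ,  0.        ]), 'origin': array([1.36848347, 0.7859416 , 1.03446827]), 'rotation': array([-2.30511217,  0.00949223,  2.32849836]), 'shot': 3}
{'camera_matrix': array([[546.08112516,   0.        , 278.07432084],
       [  0.        , 546.08112516, 201.09851224],
       [  0.        ,   0.        ,   1.        ]]), 'dist': array([-0.03730037,  0.        ,  0.        ,  0.        ,  0.        ]), 'origin': array([0.38394477, 0.02603575, 1.35291869]), 'rotation': array([-2.96645103,  0.02035183, -1.58250275]), 'shot': 4}
```

View pics/scene0.png

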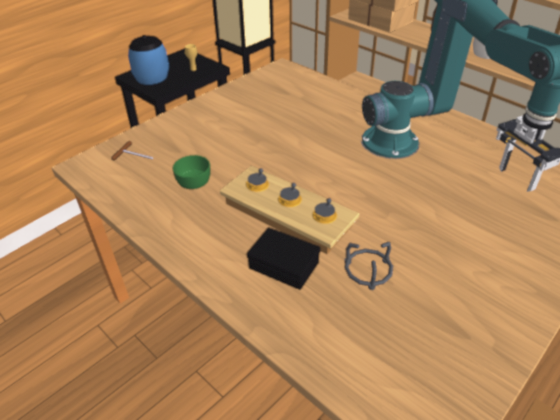

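The scene view looks from the far side: knobs near (258,172), (292,186) and (328,204), the trivet at (370,265), the bowl at (192,172), the box at (284,258), with clear board between them. Rotation is given as rpy.

```bash
sed -i 's/np.array(s\["rotation"\])/R.from_euler("xyz",s["rotation"]).as_matrix()/' h.py
python3 - <<'E'
from h import *
S={n:snapshot(n) for n in("scene","top")}
cv2.imwrite("pics/top0.png",S["top"]["img"])
P={}
for n,s in S.items():
    print(n, "tcp px",np.round(proj(s,robot.get_obs()["tool_pos"]),1))
    for k in["knob_left","knob_middle","knob_right","hinge_left","hinge_middle","hinge_right","step","bowl_center","trivet_center","sweets_box_center","scoop_center"]:
        for d in models.tip_of(k,s)[:3]:
            p=uv(s,d["centre"]); z=.097 if"knob"in k else .077 if"hinge"in k else 0 if k=="step" else .037
            print(k,round(d["conf"],2),np.round(p,1),np.round(onz(s,p,z),3))
E
```

```text
scene tcp px [[514.6 179.7]]
knob_left 0.83 [329.3 198.3] [0.494 0.116 0.097]
knob_middle 0.8 [293.1 186.4] [0.525 0.001 0.097]
knob_middle 0.16 [248.5 187.5] [ 0.62  -0.093  0.097]
knob_right 0.73 [259.7 170.2] [ 0.537 -0.13   0.097]
hinge_left 0.6 [313.8 215.1] [0.562 0.117 0.077]
hinge_middle 0.59 [282.2 197.5] [ 0.568 -0.004  0.077]
hinge_right 0.65 [247.5 182.5] [ 0.589 -0.132  0.077]
step 0.67 [288.1 216.2] [0.555 0.008 0.   ]
bowl_center 0.83 [190.  176.6] [ 0.664 -0.333  0.037]
trivet_center 0.75 [366.8 259.1] [0.564 0.312 0.037]
sweets_box_center 0.93 [283.4 254. ] [0.705 0.132 0.037]
sweets_box_center 0.65 [192.  178.9] [ 0.667 -0.318  0.037]
top tcp px [[ 50.3 397.8]]
knob_left 0.95 [250.9 239.6] [0.517 0.113 0.097]
knob_middle 0.7 [301.4 235.6] [ 0.525 -0.004  0.097]
knob_middle 0.23 [167.8 220.2] [0.565 0.307 0.097]
knob_right 0.65 [355.7 226.6] [ 0.544 -0.13   0.097]
hinge_left 0.64 [247.9 223.7] [0.557 0.121 0.077]
hinge_left 0.45 [355.9 226.2] [ 0.547 -0.133  0.077]
hinge_middle 0.59 [299.8 214.7] [ 0.577 -0.002  0.077]
hinge_right 0.67 [350.4 210.3] [ 0.585 -0.121  0.077]
hinge_right 0.57 [300.7 215. ] [ 0.576 -0.004  0.077]
step 0.58 [299.9 229.1] [ 0.552 -0.003  0.   ]
bowl_center 0.76 [438.1 183.8] [ 0.654 -0.343  0.037]
trivet_center 0.81 [165.6 222.8] [0.567 0.326 0.037]
trivet_center 0.71 [242.2 165.9] [0.707 0.138 0.037]
sweets_box_center 0.92 [242.1 163.5] [0.713 0.138 0.037]
scoop_center 0.62 [278.6 279.2] [0.428 0.051 0.037]
```

```bash
python3 -c "
import cv2;i=cv2.imread('pics/top0.png');print(i.shape)"
```

```text
(420, 560, 3)
```

View pics/top0.png

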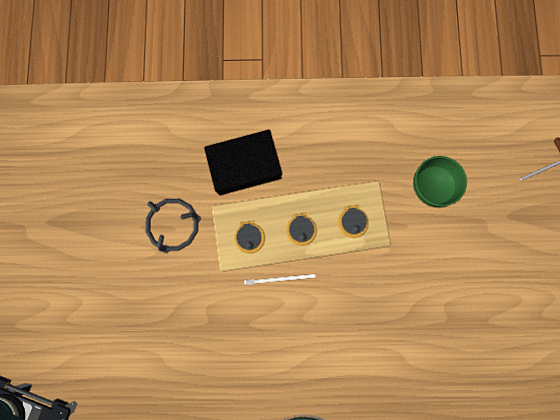

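Top view: step corners near (213,207), (380,182), (390,246), (220,270); discs at about (250,237), (302,229), (354,221). I'll fit the step pose with all of these.

```bash
cat >> h.py <<'E'
def W(p,L):
    c,s=np.cos(p[2]),np.sin(p[2]); L=np.atleast_2d(L).astype(float)
    return np.c_[p[0]+c*L[:,0]-s*L[:,1],p[1]+s*L[:,0]+c*L[:,1],L[:,2]]
Y=dict(left=.125,middle=0,right=-.125)
def knob(n): return [-.032,Y[n],.097]
def hinge(n): return [.022,Y[n],.077]
E
python3 - <<'E'
from h import *
from scipy.optimize import least_squares
S={n:snapshot(n) for n in("scene","top")}
obs=[]
for n,s in S.items():
    for k in Y:
        for f,q in((knob,"knob_"),(hinge,"hinge_")):
            d=models.tip_of(q+k,s)
            if d: obs.append((s,uv(s,d[0]["centre"]),f(k),q+k+n))
# step top corners from colour
t=S["top"]
im=t["img"]; hsv=cv2.cvtColor(im,cv2.COLOR_BGR2HSV); print("hsv step",hsv[262,240],hsv[190,330],"table",hsv[300,300],hsv[150,330])
for c,L in(((213,207),(.08,.205)),((380,182),(.08,-.205)),((390,246),(-.08,-.205)),((220,270),(-.08,.205))):
    obs.append((t,np.array(c,float),[*L,.055],"corner"))
def f(p): return np.concatenate([proj(s,W(p,L))[0]-u for s,u,L,_ in obs])
r=least_squares(f,[.555,0,.15],loss="soft_l1")
print(r.x); 
for o,e in zip(obs,r.fun.reshape(-1,2)): print(o[3],np.round(e,1))
for k in Y: print(k,np.round(W(r.x,[knob(k),hinge(k)]),4))
v=[]
for n,s in S.items():
    u=proj(s,W(r.x,[knob(k) for k in Y])); cc=proj(s,W(r.x,[[a,b,.055] for a,b in((.08,.205),(.08,-.205),(-.08,-.205),(-.08,.205))]))
    x0,x1,y0,y1=(210,370,150,245)if n=="scene" else(205,400,175,280)
    z=4; I=cv2.resize(s["img"][y0:y1,x0:x1],None,fx=z,fy=z,interpolation=cv2.INTER_CUBIC)
    for q in u: cv2.circle(I,tuple(int(a) for a in((q-[x0,y0]+.5)*z)),5,(0,0,255),1)
    cv2.polylines(I,[((cc-[x0,y0]+.5)*z).astype(int)],True,(255,0,0),1)
    cv2.imwrite(f"pics/fit_{n}.png",I)
E
```

```text
hsv step [ 20 113 221] [ 20 112 223] table [ 17 128 222] [ 16 125 208]
[ 0.5550371  -0.00331491  0.11810531]
knob_leftscene [-4.1  2.7]
hinge_leftscene [-0.  -2.3]
knob_middlescene [-1.2 -2.6]
knob_rightscene [ 0.5 -1.3]
hinge_rightscene [1.  1.7]
knob_lefttop [0.6 3.2]
hinge_lefttop [-1.7  0.8]
knob_middletop [-0.8  1. ]
hinge_middletop [-0.4  0.1]
knob_righttop [ 1.3 -0.8]
hinge_righttop [ 0.7 -1. ]
corner [-1.  -3.4]
corner [-0.2 -0.6]
corner [0.7 0.8]
corner [-0.6 -0.5]
left [[0.5085 0.117  0.097 ]
 [0.5622 0.1234 0.077 ]]
middle [[ 0.5233 -0.0071  0.097 ]
 [ 0.5769 -0.0007  0.077 ]]
right [[ 0.538  -0.1312  0.097 ]
 [ 0.5916 -0.1249  0.077 ]]
```

View pics/fit_top.png

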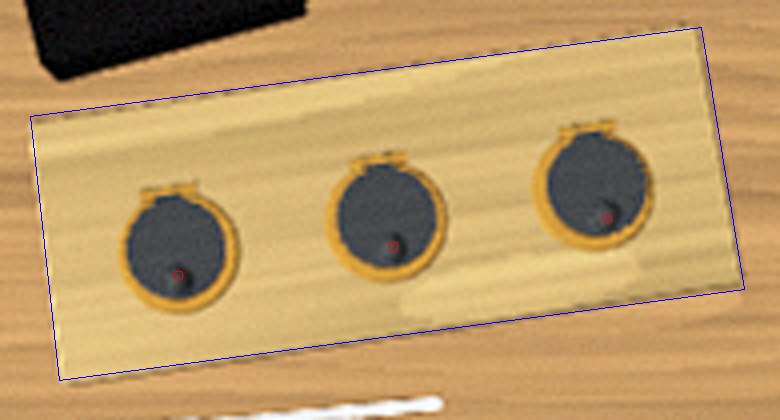

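View pics/fit_scene.png

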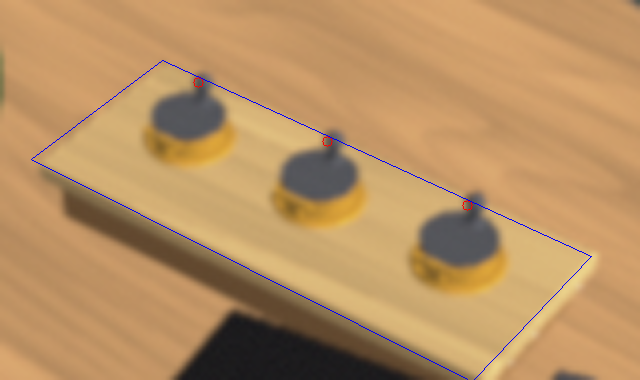

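The fit agrees in the top view within about 1 px; in the scene view the true balls sit about 1.8 px right of the circles, so I'll shift x by -2 mm. First I'll turn the wrist and close the fingers.

Request:
arm_command(
  commands="0 0 0 0 0 -8.8 0; 0 0 0 0 0 -8.8 0; 0 0 0 0 0 -8.8 0; 0 0 0 0 0 0 0",
)

```text
time: 2.65
tool_pos: [0.1859, 0.5177, 0.2055]
ee_rot: [3.142, 0.0, -3.013]
wrist_force: [0.6, -1.0, 0.8]
width: 0.0576
```

```bash
cat >> h.py <<'E'
PZ=[.553,-.0035,.118]
def go(*targets):
    o=robot.get_obs(); Rt=R.from_euler("xyz",o["ee_rot"]); 
    print("t",round(o["time"],2),"tcp",np.round(o["tool_pos"],4),"rpy",np.round(o["ee_rot"],3),"F",np.round(o["wrist_force"],1),"w",round(o["width"],4),"j",np.round(o["joint_positions"],2))
    want=R.from_euler("xyz",[np.pi,0,PZ[2]+np.pi])
    print("turn",np.round(np.degrees((Rt.inv()*want).as_rotvec()),1))
    for t in targets: print("shift mm",np.round(Rt.inv().apply(np.array(t)-o["tool_pos"])*1000,1))
E
python3 - <<'E'
from h import *
K=W(PZ,knob("left"))[0];print(K)
go([K[0],K[1],.15])
E
```

```text
[0.50650673 0.11686352 0.097     ]
t 2.65 tcp [0.1859 0.5177 0.2055] rpy [ 3.142  0.    -3.013] F [ 0.6 -1.   0.8] w 0.0576 j [ 1.12  0.09  1.37  0.    1.68 -0.58]
turn [0.  0.  0.6]
shift mm [-266.4 -438.7   55.5]
```

Request:
arm_command(
  commands="-26.6 -43.9 0 0 0 0 0; -26.6 -43.9 0 0 0 0 0; -26.6 -43.9 0 0 0 0 0; -26.6 -43.9 0 0 0 0 0; -26.6 -43.9 0 0 0 0 0; -26.6 -43.9 0 0 0 0 0; -26.6 -43.9 5 0 0 0 0; -26.6 -43.9 5 0 0 0 0; -26.6 -43.9 10 0 0 0 0; -26.6 -43.9 10 0 0 0 0; 0 0 10 0 0 0 0; 0 0 0 0 0 0 0",
)

```text
time: 4.15
tool_pos: [0.5116, 0.1017, 0.1652]
ee_rot: [3.138, 0.006, -3.043]
wrist_force: [-0.5, -0.5, 0.3]
width: 0.0004
```

Run:
```python
from h import *
K=W(PZ,knob("left"))[0]
go([K[0],K[1],.115])
v=[]
for n in("scene","top"):
    s=snapshot(n); u=proj(s,K)[0].astype(int); x,y=max(u[0]-50,0),max(u[1]-50,0)
    v.append(cv2.resize(s["img"][y:y+100,x:x+100],(395,395),interpolation=cv2.INTER_CUBIC))
cv2.imwrite("pics/left1.png",np.hstack(v))
```

```text
t 4.15 tcp [0.5116 0.1017 0.1652] rpy [ 3.138  0.006 -3.043] F [-0.5 -0.5  0.3] w 0.0004 j [ 0.09  0.03  1.51  0.    1.6  -1.58]
turn [ 0.2  0.3 -1.1]
shift mm [ 3.8 15.4 50.2]
```

View pics/left1.png

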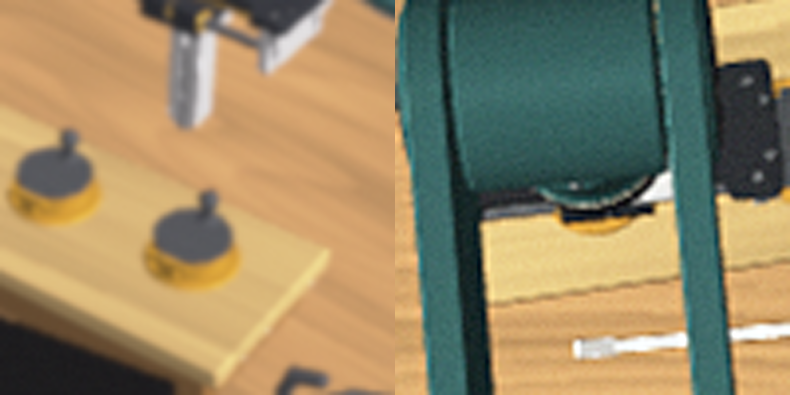

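Left half: closed fingertips at (190,125), up and left of the left knob at (208,200), which fits the remaining 15 mm y shift. The top view is blocked by the arm. I'll correct and descend.

Request:
arm_command(
  commands="3.8 15.4 20 0.2 0.3 -1.1 0; 0 0 20 0 0 0 0; 0 0 0 0 0 0 0",
)

```text
time: 4.62
tool_pos: [0.5046, 0.1228, 0.1249]
ee_rot: [3.141, 0.004, -3.015]
wrist_force: [0.7, 0.5, 0.3]
width: 0.0006
```

Run:
```python
from h import *
K=W(PZ,knob("left"))[0]
go([K[0],K[1],.107])
s=snapshot("scene"); u=proj(s,K)[0].astype(int); x,y=u-30
cv2.imwrite("pics/left2.png",cv2.resize(s["img"][y:y+60,x:x+60],(480,480),interpolation=cv2.INTER_CUBIC))
```

```text
t 4.62 tcp [0.5046 0.1228 0.1249] rpy [ 3.141  0.004 -3.015] F [0.7 0.5 0.3] w 0.0006 j [ 0.13  0.05  1.57  0.    1.52 -1.57]
turn [0.  0.2 0.5]
shift mm [-1.1 -6.1 17.9]
```

View pics/left2.png

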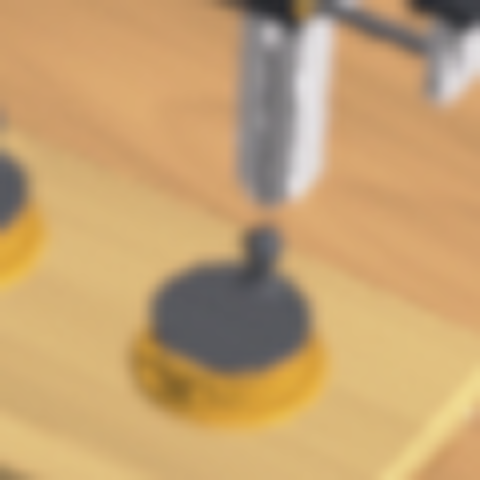

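Tips at (275,200) stand about 4 mm right of the ball at (264,240), which matches the computed correction. Now the tap.

Request:
arm_command(
  commands="-1.1 -6.1 14 0 0.2 0.5 0; 0 0 0 0 0 0 0; 0 0 3 0 0 0 0",
)

```text
time: 5.05
tool_pos: [0.508, 0.1177, 0.1096]
ee_rot: [3.14, 0.005, -3.023]
wrist_force: [-0.3, 0.5, 0.7]
width: 0.0009
```

Request:
arm_command(
  commands="0 0 3 0 0 0 0",
)

```text
time: 5.18
tool_pos: [0.5082, 0.1176, 0.1066]
ee_rot: [3.14, 0.005, -3.024]
wrist_force: [-0.5, -0.2, 0.5]
width: 0.0006
```

Request:
arm_command(
  commands="0 0 3 0 0 0 0",
)

```text
time: 5.3
tool_pos: [0.5085, 0.1175, 0.1042]
ee_rot: [3.14, 0.006, -3.024]
wrist_force: [-2.6, -0.9, 8.9]
width: 0.0005
```

Request:
arm_command(
  commands="0 0 2 0 0 0 0; 0 0 1 0 0 0 0",
)

```text
time: 5.55
tool_pos: [0.5086, 0.1176, 0.1044]
ee_rot: [3.14, 0.007, -3.024]
wrist_force: [-3.0, -0.3, 4.5]
width: 0.0007
```

The left bolt did not move: the tip stayed at z = 0.104 under about 9 N. On to the middle.

Request:
arm_command(
  commands="0 0 -20 0 0 0 0; 0 -42 -5 0 0 0 0; 0 -42 0 0 0 0 0; 0 -42 0 0 0 0 0; 0 0 0 0 0 0 0; 0 0 0 0 0 0 0",
)

```text
time: 6.3
tool_pos: [0.5244, -0.0102, 0.13]
ee_rot: [3.14, 0.01, -3.022]
wrist_force: [0.9, 0.7, 0.7]
width: 0.0002
```

Run:
```python
from h import *
K=W(PZ,knob("middle"))[0]
go([K[0]+.001,K[1],.110])
```

```text
t 6.3 tcp [ 0.5244 -0.0102  0.13  ] rpy [ 3.14   0.01  -3.022] F [0.9 0.7 0.7] w 0.0002 j [-0.13  0.05  1.56  0.    1.52 -1.82]
turn [0.1 0.6 0.1]
shift mm [ 2.   3.2 20. ]
```

Request:
arm_command(
  commands="2 3.2 19 0.1 0.6 0.1 0; 0 0 0 0 0 0 0; 0 0 3 0 0 0 0; 0 0 3 0 0 0 0",
)

```text
time: 6.8
tool_pos: [0.5215, -0.0041, 0.1034]
ee_rot: [3.141, -0.002, -3.02]
wrist_force: [-2.4, -0.8, 5.2]
width: 0.0008
```

Request:
arm_command(
  commands="0 0 3 0 0 0 0",
)

```text
time: 6.92
tool_pos: [0.5215, -0.0042, 0.1013]
ee_rot: [-3.141, -0.002, -3.019]
wrist_force: [-2.7, -0.4, 4.9]
width: 0.0008
```

Request:
arm_command(
  commands="0 0 3 0 0 0 0; 0 0 3 0 0 0 0",
)

```text
time: 7.18
tool_pos: [0.5215, -0.0042, 0.0975]
ee_rot: [-3.141, -0.001, -3.019]
wrist_force: [-3.3, 0.6, 13.1]
width: 0.0005
```

Request:
arm_command(
  commands="0 0 3 0 0 0 0; 0 0 0 0 0 0 0",
)

```text
time: 7.42
tool_pos: [0.5219, -0.0042, 0.0984]
ee_rot: [-3.14, 0.002, -3.019]
wrist_force: [0.4, 0.3, 0.3]
width: 0.0003
```

The middle knob gave way and stopped at z ≈ 0.098, 7 mm down, so it looks loose. Now the right one.

Request:
arm_command(
  commands="0 0 -26 0 0 0 0; 0 -42 -5 0 0 0 0; 0 -42 0 0 0 0 0; 0 -42 0 0 0 0 0; 0 0 0 0 0 0 0; 0 0 0 0 0 0 0",
)

```text
time: 8.18
tool_pos: [0.5386, -0.131, 0.1287]
ee_rot: [-3.141, 0.004, -3.017]
wrist_force: [-0.2, 0.0, 0.1]
width: 0.0002
```

Run:
```python
from h import *
K=W(PZ,knob("right"))[0]
go([K[0]+.001,K[1],.110])
```

```text
t 8.18 tcp [ 0.5386 -0.131   0.1287] rpy [-3.141  0.004 -3.017] F [-0.2  0.   0.1] w 0.0002 j [-0.34  0.12  1.49  0.    1.53 -2.04]
turn [-0.   0.2  0.4]
shift mm [ 1.8 -0.2 18.7]
```

Request:
arm_command(
  commands="1.8 -0.2 17.7 0 0.2 0.4 0; 0 0 0 0 0 0 0; 0 0 3 0 0 0 0; 0 0 3 0 0 0 0; 0 0 2 0 0 0 0",
)

```text
time: 8.8
tool_pos: [0.5365, -0.1285, 0.1041]
ee_rot: [-3.141, 0.001, -3.02]
wrist_force: [-2.7, 0.8, 10.4]
width: 0.0001
```

Request:
arm_command(
  commands="0 0 3 0 0 0 0; 0 0 2 0 0 0 0",
)

```text
time: 9.05
tool_pos: [0.5365, -0.1285, 0.1042]
ee_rot: [-3.139, 0.002, -3.019]
wrist_force: [-2.4, 0.9, 6.0]
width: 0.0004
```

The right bolt is tight, holding at 0.104 under 10 N. I'll go back to the middle and open partway.

Request:
arm_command(
  commands="0 0 -30 0 0 0 0; 0 42 -20 0 0 0 0.5; 0 42 0 0 0 0 0.5; 0 42 0 0 0 0 0.5; 0 0 0 0 0 0 0.5; 0 0 0 0 0 0 0.5; 0 0 0 0 0 0 0.5",
)

```text
time: 9.93
tool_pos: [0.5216, -0.0005, 0.1568]
ee_rot: [-3.138, 0.007, -3.02]
wrist_force: [0.5, -0.2, -1.0]
width: 0.0469
```

Run:
```python
from h import *
K=W(PZ,knob("middle"))[0]
go([K[0],K[1],.13],[K[0],K[1],.083])
s=snapshot("scene"); u=proj(s,K)[0].astype(int); x,y=u[0]-70,u[1]-60
cv2.imwrite("pics/mid1.png",cv2.resize(s["img"][y:y+110,x:x+140],(700,550),interpolation=cv2.INTER_CUBIC)); print(x,y,proj(s,K-[0,0,.007]))
```

```text
t 9.93 tcp [ 5.216e-01 -5.000e-04  1.568e-01] rpy [-3.138  0.007 -3.02 ] F [ 0.5 -0.2 -1. ] w 0.0469 j [-0.11  0.03  1.52 -0.    1.58 -1.8 ]
turn [-0.2  0.4  0.2]
shift mm [ 1.4 -6.6 26.8]
shift mm [ 1.7 -6.4 73.8]
221 124 [[291.91802322 186.36937228]]
```

View pics/mid1.png

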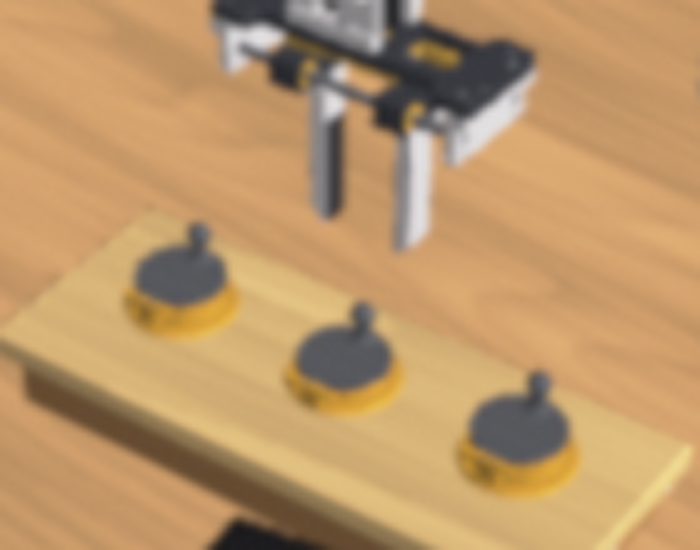

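The middle bolt sits visibly lower than its neighbours; its ball is at (363,315) under the open fingers, and all caps are shut. I'll descend over the knob.

Request:
arm_command(
  commands="1.4 -6.6 26 -0.2 0.4 0.2 0.5; 0 0 20 0 0 0 0.4; 0 0 0 0 0 0 0.4; 0 0 0 0 0 0 0.4",
)

```text
time: 10.48
tool_pos: [0.5224, -0.0112, 0.1106]
ee_rot: [-3.14, 0.001, -3.029]
wrist_force: [1.1, -0.5, 0.2]
width: 0.0373
```

Run:
```python
from h import *
K=W(PZ,knob("middle"))[0]
go([K[0],K[1],.083])
```

```text
t 10.47 tcp [ 0.5224 -0.0112  0.1106] rpy [-3.140e+00  1.000e-03 -3.029e+00] F [ 1.1 -0.5  0.2] w 0.0373 j [-0.13  0.06  1.59 -0.    1.49 -1.81]
turn [-0.1  0.1 -0.3]
shift mm [ 0.8  4.  27.5]
```

Request:
arm_command(
  commands="0.8 3.5 0 0 0 0 0.4; 0 0 14 0 0 0 0.4; 0 0 13 0 0 0 0.25; 0 0 0 0 0 0 0.25; 0 0 0 0 0 0 0.25",
)

```text
time: 11.1
tool_pos: [0.522, -0.0077, 0.0832]
ee_rot: [-3.14, 0.004, -3.029]
wrist_force: [0.2, 0.3, 0.3]
width: 0.0234
```

Run:
```python
from h import *
K=W(PZ,knob("middle"))[0]
go([K[0],K[1],.083])
s=snapshot("scene"); u=proj(s,K)[0].astype(int); x,y=u[0]-35,u[1]-35
cv2.imwrite("pics/mid2.png",cv2.resize(s["img"][y:y+60,x:x+70],(700,600),interpolation=cv2.INTER_CUBIC))
```

```text
t 11.1 tcp [ 0.522  -0.0077  0.0832] rpy [-3.14   0.004 -3.029] F [0.2 0.3 0.3] w 0.0234 j [-0.12  0.08  1.62 -0.    1.43 -1.81]
turn [-0.1  0.2 -0.3]
shift mm [0.7 0.5 0.2]
```

View pics/mid2.png

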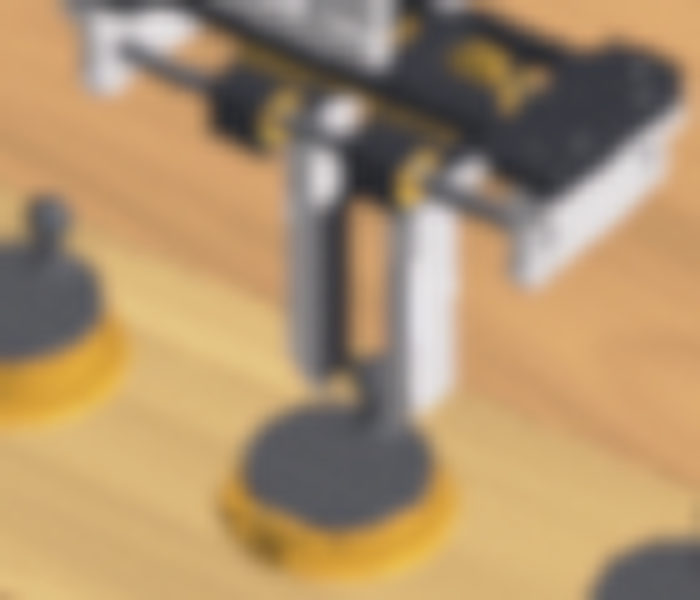

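The fingers straddle the ball at (378,385), which sits slightly toward the right-hand (+y) finger. I'll shift +1.5 mm in y and close.

Request:
arm_command(
  commands="0.3 1.8 0 0 0 0 0.2; 0 0 0 0 0 0 0.2; 0 0 0 0 0 0 0.2",
)

```text
time: 11.52
tool_pos: [0.5219, -0.0058, 0.084]
ee_rot: [-3.139, 0.005, -3.029]
wrist_force: [0.4, -0.2, 0.5]
width: 0.0186
```

Request:
arm_command(
  commands="0 0 0 0 0 0 0; 0 0 0 0 0 0 0; 0 0 0 0 0 0 0",
)

```text
time: 11.9
tool_pos: [0.522, -0.0055, 0.0841]
ee_rot: [-3.14, 0.005, -3.029]
wrist_force: [0.3, 0.3, -0.6]
width: 0.0141
```

Request:
arm_command(
  commands="0 0 0 0 0 0 0; 0 0 0 0 0 0 0",
)

```text
time: 12.15
tool_pos: [0.522, -0.0055, 0.0841]
ee_rot: [-3.14, 0.005, -3.029]
wrist_force: [0.2, -0.2, 0.6]
width: 0.0144
```

Run:
```python
from h import *
go()
s=snapshot("scene"); x,y=258,152
cv2.imwrite("pics/mid3.png",cv2.resize(s["img"][y:y+60,x:x+70],(700,600),interpolation=cv2.INTER_CUBIC))
```

```text
t 12.15 tcp [ 0.522  -0.0055  0.0841] rpy [-3.14   0.005 -3.029] F [ 0.2 -0.2  0.6] w 0.0144 j [-0.12  0.08  1.62 -0.    1.43 -1.8 ]
turn [-0.1  0.3 -0.3]
```

View pics/mid3.png

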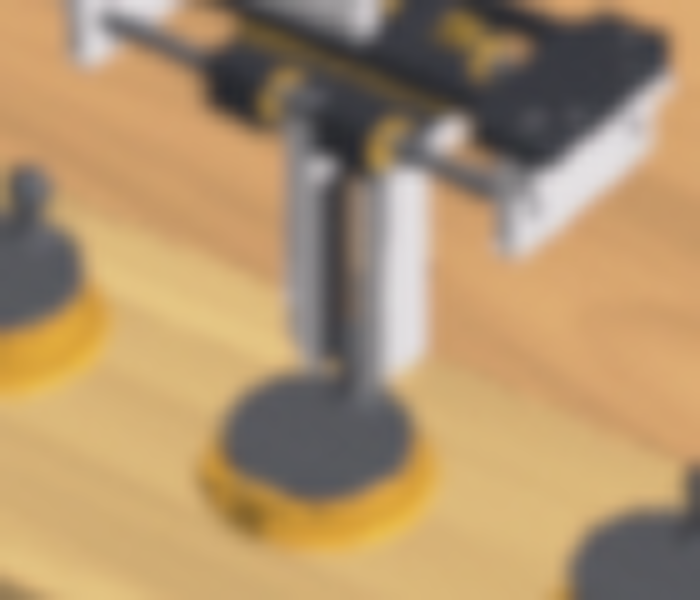

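The grip is steady at 14.4 mm with no lateral wrist force, and the ball is hidden between the pads near (355,370), so it is held centred. I'll lift along the arc.

Request:
arm_command(
  commands="-1.9 0 -4.6 0 0 0 0; -2.4 0 -4.5 0 0 0 0; 0 0 0 0 0 0 0",
)

```text
time: 12.58
tool_pos: [0.5258, -0.0049, 0.0926]
ee_rot: [-3.14, 0.003, -3.029]
wrist_force: [0.5, 1.2, -2.6]
width: 0.014
```

Request:
arm_command(
  commands="-3 0 -4.5 0 0 0 0; -3.3 0 -4.2 0 0 0 0; 0 0 0 0 0 0 0",
)

```text
time: 12.95
tool_pos: [0.5318, -0.0041, 0.1013]
ee_rot: [-3.141, 0.001, -3.029]
wrist_force: [0.2, 0.1, -2.5]
width: 0.0142
```

Request:
arm_command(
  commands="-3.5 0 -3.7 0 0 0 0; -3.8 0 -3.4 0 0 0 0; -4.1 0 -3 0 0 0 0; -4.2 0 -2.7 0 0 0 0; 0 0 0 0 0 0 0",
)

```text
time: 13.58
tool_pos: [0.5477, -0.0019, 0.1145]
ee_rot: [-3.142, -0.001, -3.029]
wrist_force: [-0.5, 1.5, -1.6]
width: 0.0144
```

Run:
```python
from h import *
o=robot.get_obs(); d=R.from_euler("z",-PZ[2]).apply(o["tool_pos"]-[.522,-.0055,.0841])*1000
r=np.array([-54+d[0],20+d[2]]); print("d",d,"theta",159.7-np.degrees(np.arctan2(r[1],r[0])),"radius",np.hypot(*r)); go()
```

```text
d [25.91398995  0.50758274 30.40862711] theta 40.57490260538172 radius 57.70488408360581
t 13.57 tcp [ 0.5477 -0.0019  0.1145] rpy [-3.142e+00 -1.000e-03 -3.029e+00] F [-0.5  1.5 -1.6] w 0.0144 j [-0.11  0.12  1.52 -0.    1.51 -1.79]
turn [-0.  -0.1 -0.3]
```

Tracking the arc well, with a radius of 57.7 mm. I'll continue to about 57°.

Request:
arm_command(
  commands="-4.4 0 -2.1 0 0 0 0; -4.5 0 -1.8 0 0 0 0; -3.4 0 -1.2 0 0 0 0; -3.3 0 -0.9 0 0 0 0; 0 0 0 0 0 0 0; 0 0 0 0 0 0 0",
)

```text
time: 14.32
tool_pos: [0.5635, 0.0002, 0.1207]
ee_rot: [3.141, -0.003, -3.029]
wrist_force: [-1.4, 0.9, -1.5]
width: 0.014
```

Run:
```python
from h import *
o=robot.get_obs(); d=R.from_euler("z",-PZ[2]).apply(o["tool_pos"]-[.522,-.0055,.0841])*1000
r=np.array([-54+d[0],20+d[2]]); print("d",d,"theta",159.7-np.degrees(np.arctan2(r[1],r[0])),"radius",np.hypot(*r)); go()
s=snapshot("scene"); x,y=220,130
cv2.imwrite("pics/end.png",cv2.resize(s["img"][y:y+110,x:x+145],(725,550),interpolation=cv2.INTER_CUBIC))
```

```text
d [41.88698319  0.79216241 36.60338368] theta 57.6209992274414 radius 57.88495676907539
t 14.32 tcp [5.635e-01 2.000e-04 1.207e-01] rpy [ 3.141e+00 -3.000e-03 -3.029e+00] F [-1.4  0.9 -1.5] w 0.014 j [-0.1   0.15  1.47 -0.    1.52 -1.78]
turn [ 0.  -0.2 -0.3]
```

View pics/end.png

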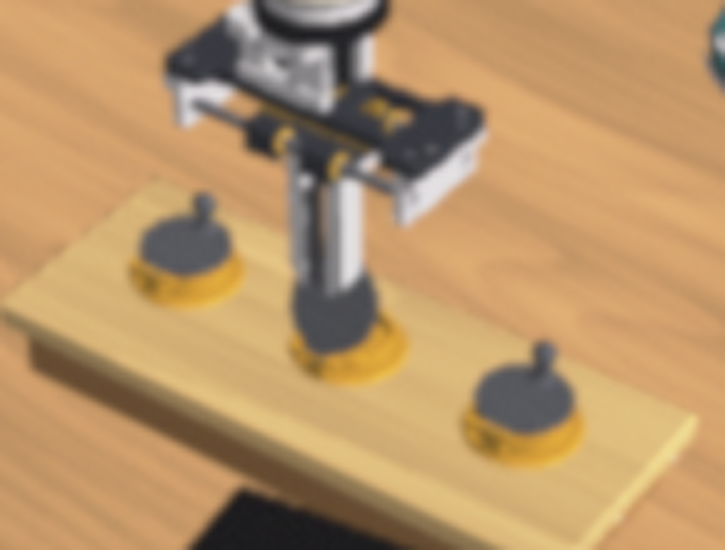

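The middle cap stands open at (335,315), held by the fingers over its sunken cup at (350,350). The other caps, at (185,245) and (525,400), are shut. Handing in.

```bash
python3 -c "
from h import *
robot.close_job(); go()"
```

```text
the job is handed in; nothing more can be done
the job is handed in; nothing more can be done
```

The middle bolt is the loose one. Its cap is now held open by the knob at about 57°, and I handed the job in with the clock at about 14.4 s.

- **Taps, left to right:** The left bolt did not budge under about 9 N, and the right did not under about 10 N. The middle gave way at about 5 N, dropped about 7 mm and stayed down.
- **Lift:** I gripped the middle knob and followed the hinge arc, with wrist force under 3 N.
- **Last checks:** The angle comes from the tool's path, not a direct reading of the hinge. The final picture shows the middle cap open over its sunken cup and the other two caps shut. I did not measure the utensils again afterwards, but the arm never came near them.
- **What disagreed:** The knob positions from the two cameras differed by about 4 mm. The grip closed to 14 mm on the 16 mm ball, but it held steadily throughout. The hand-in gave no verdict.

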